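# Pack the three-size tasting set

### The job

Pack the tasting set: stand each of the three long-necked wine bottles in the open carton made for its size, the smallest bottle in the smallest carton, the middle one in the middle one and the largest in the largest, upright and down on the carton's floor. Set the glass down gently, without dropping or toppling it, and leave the squat jars and the tape roll where they are.

Things in the scene. Friction and masses are not known exactly. Their poses are not given: they have to be found in the camera images.
- bottle_small: the small wine bottle: standing, amber glass with a paper label, 110 mm tall, body 36 mm in diameter, narrowing above half height to a long neck under a black cap sleeve 22 mm in diameter that makes up the top 36 mm; about 100 g, loose. Origin: centre of its underside; z runs up its axis
- bottle_medium: the medium wine bottle: standing, amber glass with a paper label, 145 mm tall, body 46 mm in diameter, narrowing above half height to a long neck under a black cap sleeve 26 mm in diameter that makes up the top 42 mm; about 200 g, loose. Origin: centre of its underside; z runs up its axis
- bottle_large: the large wine bottle: standing, amber glass with a paper label, 180 mm tall, body 58 mm in diameter, narrowing above half height to a long neck under a black cap sleeve 28 mm in diameter that makes up the top 50 mm; about 380 g, loose. Origin: centre of its underside; z runs up its axis
- carton_small: the small carton: open-topped square cardboard box, 62 mm high, 62 mm wide outside (66 mm over its folded-down flaps), inside 56 mm square with a 3 mm floor; fixed to the table with green tape. Origin: centre of its underside; z up, x and y along its sides
- carton_medium: the medium carton: open-topped square cardboard box, 84 mm high, 72 mm wide outside (76 mm over its folded-down flaps), inside 66 mm square with a 3 mm floor; fixed to the table with green tape. Origin: centre of its underside; z up, x and y along its sides
- carton_large: the large carton: open-topped square cardboard box, 108 mm high, 84 mm wide outside (88 mm over its folded-down flaps), inside 78 mm square with a 3 mm floor; fixed to the table with green tape. Origin: centre of its underside; z up, x and y along its sides
- jar_a: one of two alike squat jars, amber glass with a wide black lid, 58 mm tall, 60 mm in diameter, loose; not to be packed. Origin: centre of its underside, z up
- jar_b: one of two alike squat jars, amber glass with a wide black lid, 58 mm tall, 60 mm in diameter, loose; not to be packed. Origin: centre of its underside, z up
- tape_roll: roll of green tape lying flat, 90 mm outer diameter, 45 mm high, loose; not to be used. Origin: centre of its underside, z up

How it is judged:
At the end, for the whole second after the job is handed in: Each bottle stands in the carton of its own size: axis within 18 mm of the carton's centre, underside less than 10 mm above the carton's underside, tilted less than 0.1 rad, at rest (under 20 mm/s) (horizontal distance between bottle_small and carton_small below 0.018 m and z of bottle_small in the frame of carton_small below 0.01 m and angle between each of bottle_small, bottle_medium, bottle_large's own z axis and vertical below 0.06 rad and linear speed of each of bottle_small, bottle_medium, bottle_large below 0.02 m/s and horizontal distance between bottle_medium and carton_medium below 0.018 m and z of bottle_medium in the frame of carton_medium below 0.01 m and horizontal distance between bottle_large and carton_large below 0.018 m and z of bottle_large in the frame of carton_large below 0.01 m); the robot touches nothing.
It fails at once if a bottle was toppled (tilted over 35 degrees) (angle between any of bottle_small, bottle_medium, bottle_large's own z axis and vertical above 0.61 rad).
It fails at once if a bottle was dropped into a carton (falling in it faster than 0.45 m/s) or rammed against one (over 80 N) ((horizontal distance between bottle_small and carton_small below 0.03 m and height (world z) of bottle_small below 0.06 m and linear speed of bottle_small above 0.45 m/s) or (horizontal distance between bottle_small and carton_medium below 0.03 m and height (world z) of bottle_small below 0.06 m and linear speed of bottle_small above 0.45 m/s) or (horizontal distance between bottle_small and carton_large below 0.03 m and height (world z) of bottle_small below 0.06 m and linear speed of bottle_small above 0.45 m/s) or (horizontal distance between bottle_medium and carton_small below 0.03 m and height (world z) of bottle_medium below 0.06 m and linear speed of bottle_medium above 0.45 m/s) or (horizontal distance between bottle_medium and carton_medium below 0.03 m and height (world z) of bottle_medium below 0.06 m and linear speed of bottle_medium above 0.45 m/s) or (horizontal distance between bottle_medium and carton_large below 0.03 m and height (world z) of bottle_medium below 0.06 m and linear speed of bottle_medium above 0.45 m/s) or (horizontal distance between bottle_large and carton_small below 0.03 m and height (world z) of bottle_large below 0.06 m and linear speed of bottle_large above 0.45 m/s) or (horizontal distance between bottle_large and carton_medium below 0.03 m and height (world z) of bottle_large below 0.06 m and linear speed of bottle_large above 0.45 m/s) or (horizontal distance between bottle_large and carton_large below 0.03 m and height (world z) of bottle_large below 0.06 m and linear speed of bottle_large above 0.45 m/s) or contact force between any of bottle_small, bottle_medium, bottle_large and carton_small above 80 N or contact force between any of bottle_small, bottle_medium, bottle_large and carton_medium above 80 N or contact force between any of bottle_small, bottle_medium, bottle_large and carton_large above 80 N).
It fails at once if a jar or the tape roll was moved more than 30 mm (distance of any of jar_a, jar_b, tape_roll from where it was at the start of the episode above 0.03 m).
It also fails if it takes over 115 s, if anything falls off the work surface, if the arm or the gripper's body presses on something with over 40 N, if the wrist force passes 120 N, or if a joint passes its speed limit or range.

### The arm

A 6-joint arm with a two-finger parallel gripper is mounted at the origin on the work surface. World frame = base frame: x ahead of the robot, y to its left, z up, the work surface at z = 0. Lengths are in m, angles in rad, forces in N, time in s.
With the tool pointing down it reaches from about 0.275 to 0.85 m from the base axis. Payload 5.2 kg.
Tool frame: the origin (TCP) lies midway between the tips of the shut fingers; the grasp point (between the pads) lies bot.hold_point_z behind it (bot.hold_point_z is the distance from the TCP to the grasp point, in m); z points along the fingers, y is the line along which they close (so a half turn about z gives the same grasp; the last joint's range is limited). The gripper opens to 85 mm and grips with 20 to 120 N. Pads are 22 mm wide; open, the fingers measure 114 mm over their backs; the gripper's body (76 mm by 85 mm) begins 54 mm behind the grasp point. The pads swing forward as they close: fully open they stand 13 mm farther back than shut.
Start: joints at [0.973, 0.259, 1.535, -0, 1.348, -0.203], TCP at [0.212, 0.508, 0.231] pointing down, gripper open.
Joint ranges: [-3.14, 3.14], [-0.91, 2.08], [0.19, 2.58], [-1.22, 4.36], [0.22, 2.71], [-3.12, 3.12]. Speed limits (rad/s): [2.57, 2.57, 3.14, 3.14, 3.14, 3.14].

### API

Orientations are given as a unit quaternion [x, y, z, w].
In Python, from rig import readout, eyes, bot gives the robot as it stands.
- The arm moves only by the shell command python3 -m inch 'ROWS' [FORCE]. ROWS is JSON, a list of rows, each a list of 7 numbers: the turn, a rotation vector about the tool's x, y, z in degrees, then the shift along the tool's x, y, z in cm, then the opening, from -1 (shut) to 1 (fully open). In form: [[ax, ay, az, x, y, z, grip], ...]. A call has 1 to 12 rows; each row shifts and turns the commanded pose from where the row before left it, along the tool's axes as they then stand; what a row does not reach is not made up. A row lasts 1/12 s, in which the tool goes at most 41.7 mm and 7.16 degrees, less where a joint would pass 70% of its speed; a pose out of reach is approached as far as the arm can. A call with a gripper value outside its range is refused whole. The fingers move at their own pace and stop on an object; FORCE is the grip in N (left out, the last holds). Time passes only in rows, so rows that do not move let the fingers close. It gives the time, the measured TCP pose, the force, the opening and the grip force at its end, in the units of the state.
- readout.get_state(): the state, without advancing time (a new reading comes with each control period).
- eyes.read_camera(name): name is "scene" or "top" or "wrist"; returns a dict with "color" (420x560x3 uint8, red, green, blue), "z_map" (420x560 float32, m along the optical axis (not along the pixel's ray), 0 where there is no reading), "fx", "fy", "cx", "cy" (pixels), "dist_coeffs" ([k1, k2, p1, p2, k3] as OpenCV has them; the pictures are not rectified), "rvec" (rotation vector, rad) and "tvec" (3), from world to camera coordinates, as OpenCV has them. Camera axes: x right, y down, z forward; pixel columns grow to the right and rows downward; lengths in m; the calibration is good to about 2 mm. A picture is of the moment at which its call begins.
- bot.finish_job(): hands the job in; it is judged then, once.
The state is a dict: "time": time; "joint_pos": joint angles; "dq": joint speeds; "joint_torque": joint torques, N m; "tcp_pos": TCP position; "ee_rot": TCP orientation; "contact_force": force on the tool from outside, world axes, zero at the start; "ft_torque": the same for the moment, N m; "opening": opening from 0.0 (shut) to 1.0 (fully open); "gripper_force": force on a finger pad.
Only numpy, scipy, OpenCV 4.12 (cv2) and the standard library are available. Lean on these libraries where they do the work, as an engineer would, in place of code of your own. Each camera call takes 0.05 s, during which the arm holds its last target. There are 200 camera calls.

## Working session

There is one attempt and no reset: what is moved stays moved. The work goes in short steps, Python scripts to look and compute and a shell command to move; the robot and the scene stay as the last step left them, time stands still between calls to the robot, and variables do not carry over. Pictures are saved under pics/ and viewed, at most 14 in all, crops included, and the job is handed in when it is done.

```bash
mkdir -p pics; ls
python3 - <<'E'
from rig import readout, eyes, bot
import cv2
print(readout.get_state(), bot.hold_point_z)
for n in ["top","scene"]:
    c=eyes.read_camera(n); cv2.imwrite(f"pics/{n}0.png",c["color"][:,:,::-1])
    print(n,{k:c[k] for k in c if k not in("color","z_map")})
E
```

```text
pics
{'time': 0.0, 'joint_pos': array([ 9.73195728e-01,  2.59369503e-01,  1.53603575e+00,  1.63587121e-05,
        1.34800834e+00, -2.02764967e-01]), 'dq': array([-1.81042767e-03,  4.42053818e-05,  4.42728910e-06, -6.07906855e-04,
        3.90617733e-04, -9.53643862e-05]), 'joint_torque': array([-4.92179822e-05, -4.46025860e+01, -2.90570605e+01, -1.50375627e-04,
        1.16157069e-02, -1.76413789e-05]), 'tcp_pos': array([0.2112262 , 0.50727536, 0.23047942]), 'ee_rot': array([ 1.96139657e-01,  9.80575548e-01, -8.35425208e-04, -3.62051891e-04]), 'contact_force': array([-0.67284416,  0.44610513,  0.17530258]), 'ft_torque': array([-0.040283  ,  0.02982784,  0.01163556]), 'gripper_force': 0.0, 'opening': 0.9991399819571817} 0.0187
top {'fx': 478.45388723218815, 'fy': 478.45388723218815, 'cx': 271.77600418909094, 'cy': 204.58611291761122, 'dist_coeffs': array([0.04128303, 0.        , 0.        , 0.        , 0.        ]), 'rvec': array([ 2.16944634, -2.20598548,  0.10409368]), 'tvec': array([0.00737327, 0.52646067, 1.28183515])}
scene {'fx': 460.69797264861336, 'fy': 460.69797264861336, 'cx': 277.06458414780843, 'cy': 209.95827788305667, 'dist_coeffs': array([-0.03989953,  0.        ,  0.        ,  0.        ,  0.        ]), 'rvec': array([ 1.2999014 ,  2.34082099, -0.88165528]), 'tvec': array([ 0.2913599 , -0.3295682 ,  1.60050968])}
```

View pics/top0.png

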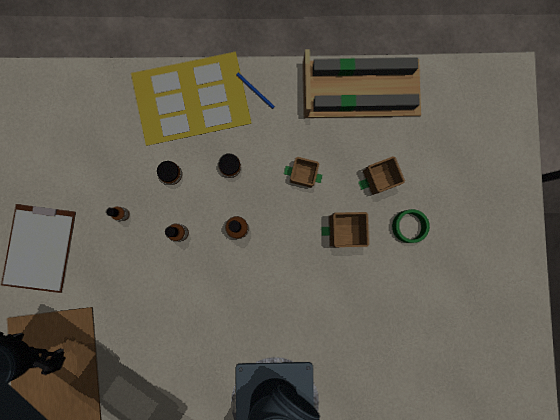

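View pics/scene0.png

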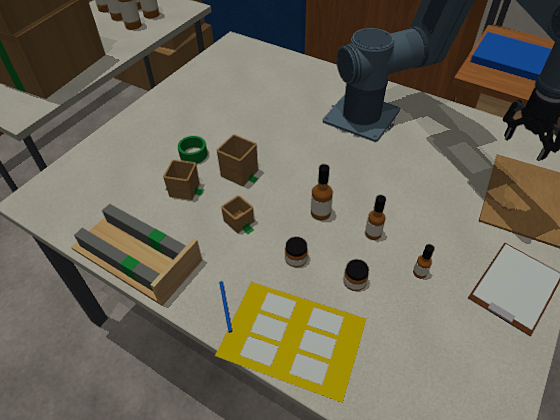

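Top view: bottles are S (117,213), M (176,232) and L (236,227). Jars are at (169,172) and (229,165). Cartons are S (304,173), M (383,176) and L (348,230), with the tape roll at (411,226). The scene view agrees, and all the bottles are standing.

```bash
cat > h.py <<'E'
import numpy as np, cv2
from rig import readout, eyes, bot
from scipy.spatial.transform import Rotation as R
def cloud(name):
    c=eyes.read_camera(name); h,w=c["z_map"].shape
    K=np.array([[c["fx"],0,c["cx"]],[0,c["fy"],c["cy"]],[0,0,1]])
    u,v=np.meshgrid(np.arange(w),np.arange(h))
    n=cv2.undistortPoints(np.stack([u,v],-1).reshape(-1,1,2).astype(float),K,c["dist_coeffs"]).reshape(h,w,2)
    z=c["z_map"][...,None]
    P=(np.concatenate([n*z,z],-1)-c["tvec"])@cv2.Rodrigues(c["rvec"])[0]
    P[c["z_map"]==0]=np.nan
    return c,P
def tool(target):  # world target TCP -> shift in tool axes, cm
    s=readout.get_state(); return R.from_quat(s["ee_rot"]).inv().apply(np.array(target)-s["tcp_pos"])*100
E
python3 - <<'E'
from h import *
px={"bs":(117,213,15,.110),"bm":(176,232,15,.145),"bl":(236,227,18,.18),"ja":(169,172,20,.058),"jb":(229,165,20,.058),"cs":(304,173,22,.062),"cm":(383,176,26,.084),"cl":(348,230,26,.108),"tape":(411,226,24,.045)}
c,P=cloud("top"); c2,Q=cloud("scene")
print("table z",np.nanmedian(P[280:300,250:400,2]),np.nanmedian(Q[180:190,90:130,2]))
for k,(u,v,r,h) in px.items():
    A=P[v-r:v+r,u-r:u+r].reshape(-1,3); A=A[~np.isnan(A[:,0])]
    T=A[abs(A[:,2]-h)<.008]
    lo,hi=T[:,:2].min(0),T[:,:2].max(0)
    (cx,cy),sz,a=cv2.minAreaRect(T[:,:2].astype(np.float32))
    cc,rr=cv2.minEnclosingCircle(T[:,:2].astype(np.float32))
    # scene: points near, top height
    B=Q.reshape(-1,3); B=B[(np.hypot(B[:,0]-cx,B[:,1]-cy)<.07)&(abs(B[:,2]-h)<.008)]
    r2=cv2.minAreaRect(B[:,:2].astype(np.float32))
    print(k,len(T),"maxz %.3f"%A[:,2].max(),"rect",np.round([cx,cy,*sz],4),round(a),"mean",T[:,:2].mean(0).round(4),"circ",np.round([*cc,rr],4),"scene",len(B),np.round([*r2[0],*r2[1]],4))
E
```

```text
table z 0.0003504539538766368 -0.0016571062859369163
bs 71 maxz 0.115 rect [0.5096 0.4063 0.023  0.0198] 89 mean [0.5088 0.4062] circ [0.5082 0.4067 0.0122] scene 72 [0.5085 0.4095 0.0217 0.0225]
bm 91 maxz 0.152 rect [0.4555 0.2508 0.0236 0.024 ] 28 mean [0.4557 0.2503] circ [0.4557 0.2509 0.0126] scene 84 [0.4544 0.2514 0.0255 0.0239]
bl 108 maxz 0.186 rect [0.4654 0.0929 0.026  0.0263] 89 mean [0.4649 0.0925] circ [0.465  0.0923 0.0138] scene 91 [0.4632 0.094  0.0299 0.0258]
ja 347 maxz 0.066 rect [0.6176 0.2748 0.0535 0.0536] 83 mean [0.6174 0.275 ] circ [0.618  0.2754 0.028 ] scene 383 [0.6183 0.2762 0.0564 0.0543]
jb 341 maxz 0.066 rect [0.6353 0.1129 0.0548 0.0528] 43 mean [0.6352 0.1127] circ [0.6358 0.1127 0.028 ] scene 337 [0.6329 0.1148 0.0554 0.0549]
cs 188 maxz 0.071 rect [ 0.6124 -0.0883  0.0658  0.067 ] 75 mean [ 0.6125 -0.089 ] circ [ 0.6117 -0.0885  0.0429] scene 236 [ 0.6106 -0.0865  0.0692  0.0681]
cm 260 maxz 0.091 rect [ 0.5972 -0.2992  0.0768  0.0794] 20 mean [ 0.5977 -0.2997] circ [ 0.5974 -0.2984  0.0507] scene 220 [ 0.597  -0.2972  0.0818  0.0791]
cl 297 maxz 0.115 rect [ 0.4545 -0.1984  0.0891  0.0863] 89 mean [ 0.4548 -0.198 ] circ [ 0.4543 -0.1981  0.0583] scene 252 [ 0.4537 -0.1959  0.0923  0.0901]
tape 366 maxz 0.052 rect [ 0.463  -0.3754  0.0877  0.0889] 75 mean [ 0.4621 -0.3745] circ [ 0.4632 -0.3749  0.0453] scene 213 [ 0.463  -0.3703  0.09    0.0859]
```

```bash
python3 -m inch '[[0,0,0,-3,-2.2,0,1],[0,0,0,-3,-2.2,0,1],[0,0,0,-3,-2.2,0,1],[0,0,0,-3,-2.2,0,1],[0,0,0,-3,-2.2,0,1],[0,0,0,-3,-2.2,0,1],[0,0,0,-3,-2.2,0,1],[0,0,0,-3,-2.2,0,1],[0,0,0,-3,-2.2,0,1],[0,0,0,-3,-2.2,0,1],[0,0,0,-3,-2.2,0,1],[0,0,0,-3,-2.2,0,1]]' 40; python3 -c "
from h import *
print(tool([.464,.0935,.137]))"
```

```text
time: 1.2
tcp_pos: [0.4428, 0.1238, 0.2314]
ee_rot: [0.196, 0.981, 0.0, 0.0]
contact_force: [0.1, 1.7, -0.4]
opening: 1.002
gripper_force: 0.0
[-3.12373098 -1.98219525  9.43689762]
```

```bash
python3 -m inch '[[0,0,0,-1.6,-1,0,1],[0,0,0,-1.5,-1,0,1],[0,0,0,0,0,0,1],[0,0,0,0,0,0,1]]'
python3 - <<'E'
from h import *
c,_=cloud("wrist"); cv2.imwrite("pics/w1.png",c["color"][:,:,::-1]); print(tool([.464,.0935,.137]))
E
```

```text
time: 1.53
tcp_pos: [0.4633, 0.0945, 0.231]
ee_rot: [0.197, 0.98, 0.0, -0.0]
contact_force: [-1.2, 0.9, -0.2]
opening: 1.0
gripper_force: 0.0
[-0.19187562 -0.11926265  9.40063793]
```

View pics/w1.png

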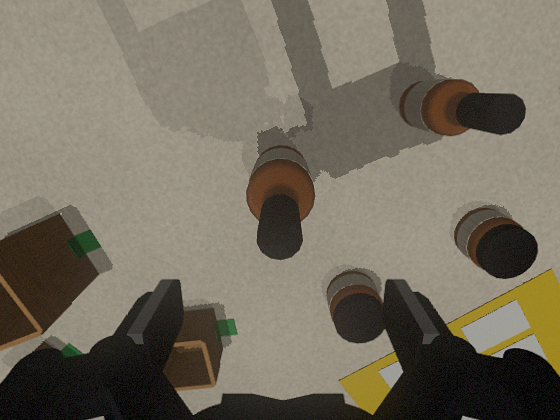

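The wrist view shows the large cap at (280,235), centred between the fingers at columns 160 and 405. Next I descend and grip.

```bash
python3 -m inch '[[0,0,0,-0.2,-0.1,2,1],[0,0,0,0,0,2,1],[0,0,0,0,0,2,1],[0,0,0,0,0,2,1],[0,0,0,0,0,1.4,1],[0,0,0,0,0,0,1],[0,0,0,0,0,0,-1],[0,0,0,0,0,0,-1],[0,0,0,0,0,0,-1],[0,0,0,0,0,0,-1],[0,0,0,0,0,0,-1],[0,0,0,0,0,0,-1]]' 45;python3 -m inch '[[0,0,0,0,0,0,-1],[0,0,0,0,0,0,-1],[0,0,0,0,0,0,-1],[0,0,0,0,0,0,-1]]'
python3 - <<'E'
from h import *
c,_=cloud("wrist"); cv2.imwrite("pics/w2.png",c["color"][:,:,::-1])
E
```

```text
time: 2.58
tcp_pos: [0.4652, 0.0931, 0.1383]
ee_rot: [0.196, 0.981, -0.0, 0.001]
contact_force: [-1.4, -1.0, 7.0]
opening: 0.316
gripper_force: 44.2
time: 2.92
tcp_pos: [0.4652, 0.0931, 0.1383]
ee_rot: [0.196, 0.981, -0.0, 0.001]
contact_force: [-2.5, -1.6, 5.9]
opening: 0.319
gripper_force: 44.2
```

View pics/w2.png

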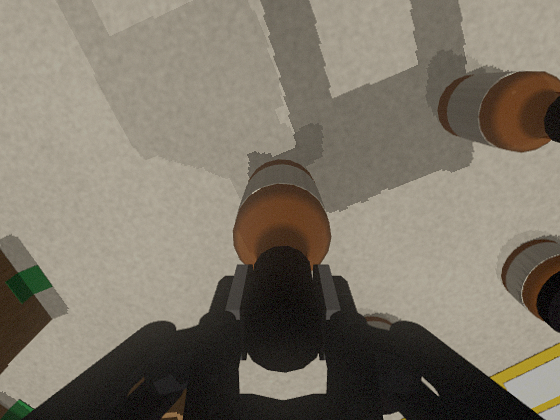

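The grasp is good: an opening of 0.319 is 27 mm. Lifting now.

```bash
python3 -m inch '[[0,0,0,0,0,-0.5,-1],[0,0,0,0,0,-1,-1],[0,0,0,0,0,-2,-1],[0,0,0,0,0,-2,-1],[0,0,0,0,0,-2,-1],[0,0,0,0,0,-2,-1],[0,0,0,0,0,-2,-1],[0,0,0,0,0,-2,-1],[0,0,0,0,0,-1,-1],[0,0,0,0,0,-0.5,-1],[0,0,0,0,0,0,-1]]'; python3 -m inch '[[0,0,0,-0.4,-1.2,0,-1],[0,0,0,-1,-2.6,0,-1],[0,0,0,-1,-2.6,0,-1],[0,0,0,-1,-2.6,0,-1],[0,0,0,-1,-2.6,0,-1],[0,0,0,-1,-2.6,0,-1],[0,0,0,-1,-2.6,0,-1],[0,0,0,-1,-2.6,0,-1],[0,0,0,-1,-2.6,0,-1],[0,0,0,-1,-2.6,0,-1],[0,0,0,-0.4,-1.2,0,-1],[0,0,0,0,0,0,-1]]'; python3 -c "
from h import *
print(tool([.454,-.197,.142]))
c,P=cloud('scene'); cv2.imwrite('pics/s2.png',c['color'][:,:,::-1])"
```

```text
time: 3.88
tcp_pos: [0.465, 0.0935, 0.2882]
ee_rot: [0.196, 0.981, 0.0, 0.001]
contact_force: [0.1, -0.1, -2.5]
opening: 0.317
gripper_force: 44.7
time: 4.88
tcp_pos: [0.4551, -0.1847, 0.2856]
ee_rot: [0.198, 0.98, 0.0, -0.001]
contact_force: [0.2, -0.4, -3.0]
opening: 0.317
gripper_force: 45.3
[-0.40890708 -1.16996572 14.36061201]
```

View pics/s2.png

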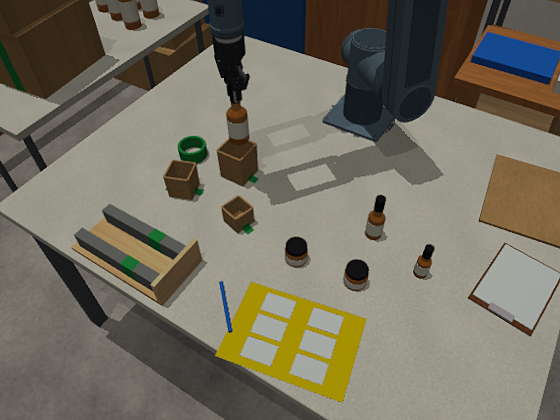

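The large bottle is held upright above its carton, at (237,125). I'll correct the horizontal position and check the body against the carton.

```bash
python3 -m inch '[[0,0,0,-0.4,-1.2,0,-1],[0,0,0,0,0,0,-1],[0,0,0,0,0,0,-1]]'
cat >> h.py <<'E'
def held(name="scene",z0=.02,zr=(.11,.3)):
    c,P=cloud(name); s=readout.get_state(); t=s["tcp_pos"]; ax=P.reshape(-1,3)
    d=np.hypot(ax[:,0]-t[0],ax[:,1]-t[1])
    B=ax[(d<.05)&(ax[:,2]<t[2]-.045)&(ax[:,2]>zr[0])]
    C=-cv2.Rodrigues(c["rvec"])[0].T@c["tvec"]; e=t[:2]-C[:2]; e/=np.linalg.norm(e); n=np.array([-e[1],e[0]])
    for a in np.arange(zr[0],t[2]-.045,.012):
        L=B[(B[:,2]>=a)&(B[:,2]<a+.012)]
        if len(L)>5:
            p=(L[:,:2]-t[:2])@n; q=(L[:,:2]-t[:2])@e
            print("z %.3f n %d lateral mid %.1f width %.1f near %.1f mm"%(a,len(L),(p.max()+p.min())*500,(p.max()-p.min())*1000,q.min()*1000))
    print("lateral dir",n.round(2),"depth dir",e.round(2))
E
python3 -c "
from h import *
held(zr=(.125,.3)); print(tool([.454,-.197,.142]))"
```

```text
time: 5.18
tcp_pos: [0.4549, -0.1944, 0.287]
ee_rot: [0.196, 0.981, 0.0, -0.0]
contact_force: [-0.1, 0.1, -3.4]
opening: 0.315
gripper_force: 45.4
z 0.137 n 13 lateral mid -2.3 width 53.8 near -28.9 mm
z 0.149 n 63 lateral mid -2.0 width 56.8 near -33.1 mm
z 0.161 n 67 lateral mid -2.4 width 56.8 near -33.1 mm
z 0.173 n 68 lateral mid -2.5 width 58.1 near -32.7 mm
z 0.185 n 68 lateral mid -1.5 width 55.5 near -34.6 mm
z 0.197 n 73 lateral mid -1.8 width 57.7 near -31.8 mm
z 0.209 n 76 lateral mid -2.6 width 58.1 near -31.9 mm
z 0.221 n 77 lateral mid -2.0 width 54.6 near -32.2 mm
z 0.233 n 84 lateral mid -2.1 width 57.2 near -31.6 mm
lateral dir [ 0.64 -0.77] depth dir [-0.77 -0.64]
[-0.02676364 -0.30641357 14.51289869]
```

The bottle is upright and centred. Lowering.

```bash
python3 -m inch '[[0,0,0,0,-0.3,0.5,-1],[0,0,0,0,0,1.5,-1],[0,0,0,0,0,2,-1],[0,0,0,0,0,2,-1],[0,0,0,0,0,2,-1],[0,0,0,0,0,2,-1],[0,0,0,0,0,2,-1],[0,0,0,0,0,1,-1],[0,0,0,0,0,0.5,-1],[0,0,0,0,0,0.3,-1],[0,0,0,0,0,0,-1],[0,0,0,0,0,0,-1]]'
```

```text
time: 6.23
tcp_pos: [0.4544, -0.1981, 0.1502]
ee_rot: [0.196, 0.981, -0.0, 0.001]
contact_force: [-0.5, -0.5, -2.2]
opening: 0.32
gripper_force: 45.3
```

```bash
python3 -m inch '[[0,0,0,0,0,0.3,-1],[0,0,0,0,0,0.3,-1],[0,0,0,0,0,0.1,-1],[0,0,0,0,0,0.1,-1],[0,0,0,0,0,0,-1],[0,0,0,0,0,0,-1]]'
```

```text
time: 6.73
tcp_pos: [0.4539, -0.1978, 0.1414]
ee_rot: [0.196, 0.981, -0.0, 0.0]
contact_force: [0.6, 0.3, -3.3]
opening: 0.316
gripper_force: 45.5
```

```bash
python3 -m inch '[[0,0,0,0,0,0.1,-1],[0,0,0,0,0,0,-1],[0,0,0,0,0,0,-1]]'; python3 -m inch '[[0,0,0,0,0,0.1,-1],[0,0,0,0,0,0,-1],[0,0,0,0,0,0,-1]]'
```

```text
time: 6.98
tcp_pos: [0.4542, -0.1981, 0.1413]
ee_rot: [0.196, 0.981, -0.0, 0.001]
contact_force: [-0.6, 0.4, 5.1]
opening: 0.316
gripper_force: 46.0
time: 7.23
tcp_pos: [0.4545, -0.1983, 0.1413]
ee_rot: [0.196, 0.981, -0.001, 0.001]
contact_force: [-3.6, 1.2, 13.0]
opening: 0.314
gripper_force: 46.8
```

Contact with the floor at the expected height. Release, rise, and go to the medium bottle.

```bash
python3 -m inch '[[0,0,0,0,0,0,0],[0,0,0,0,0,0,1],[0,0,0,0,0,0,1],[0,0,0,0,0,0,1],[0,0,0,0,0,0,1],[0,0,0,0,0,-0.5,1],[0,0,0,0,0,-1.5,1],[0,0,0,0,0,-2,1],[0,0,0,0,0,-2,1],[0,0,0,0,0,-2,1],[0,0,0,0,0,-2,1],[0,0,0,0,0,0,1]]'; python3 -m inch '[[0,0,0,0.7,1.7,0,1],[0,0,0,1.5,3.5,0,1],[0,0,0,1.5,3.5,0,1],[0,0,0,1.5,3.6,0,1],[0,0,0,1.5,3.6,0,1],[0,0,0,1.5,3.6,0,1],[0,0,0,1.5,3.6,0,1],[0,0,0,1.5,3.6,0,1],[0,0,0,1.5,3.6,0,1],[0,0,0,1.5,3.6,0,1],[0,0,0,1.5,3.6,0,1],[0,0,0,1.4,3.2,0,1]]'; python3 -m inch '[[0,0,0,0,0,0,1],[0,0,0,0,0,0,1]]'
python3 - <<'E'
from h import *
c,P=cloud("top")
def rect(u,v,r,h):
    A=P[v-r:v+r,u-r:u+r].reshape(-1,3); T=A[abs(A[:,2]-h)<.009]
    return cv2.minAreaRect(T[:,:2].astype(np.float32))
print("large cap",rect(350,228,22,.183),"carton",rect(348,230,26,.108)[0]); print(tool([.455,.251,.108]))
E
```

```text
time: 8.23
tcp_pos: [0.4557, -0.199, 0.2437]
ee_rot: [0.196, 0.981, -0.002, 0.003]
contact_force: [1.6, -0.6, 0.6]
opening: 1.0
gripper_force: 0.0
time: 9.23
tcp_pos: [0.4519, 0.2461, 0.2389]
ee_rot: [0.196, 0.981, 0.0, -0.0]
contact_force: [-0.1, -0.8, 0.8]
opening: 1.0
gripper_force: 0.0
time: 9.4
tcp_pos: [0.4517, 0.2453, 0.2386]
ee_rot: [0.194, 0.981, -0.0, -0.001]
contact_force: [0.9, -0.2, -0.5]
opening: 0.998
gripper_force: 0.0
large cap ((0.45450565218925476, -0.1968425065279007), (0.025914987549185753, 0.02604896016418934), 20.06995964050293) carton (0.4544852674007416, -0.19868536293506622)
[-0.02264132  0.7770609  13.06175652]
```

The large bottle stands centred: its cap is 2 mm from the carton centre and at the right height. Medium next.

```bash
python3 -m inch '[[0,0,0,0,0.8,1,1],[0,0,0,0,0,1.5,1],[0,0,0,0,0,2,1],[0,0,0,0,0,2,1],[0,0,0,0,0,2,1],[0,0,0,0,0,2,1],[0,0,0,0,0,1.6,1],[0,0,0,0,0,1,1],[0,0,0,0,0,0,1],[0,0,0,0,0,0,-1],[0,0,0,0,0,0,-1],[0,0,0,0,0,0,-1]]';python3 -m inch '[[0,0,0,0,0,0,-1],[0,0,0,0,0,0,-1],[0,0,0,0,0,0,-1],[0,0,0,0,0,0,-1],[0,0,0,0,0,0,-1],[0,0,0,0,0,0,-1]]'
```

```text
time: 10.45
tcp_pos: [0.4565, 0.2511, 0.1094]
ee_rot: [0.196, 0.981, 0.001, 0.001]
contact_force: [-0.1, 0.1, -0.1]
opening: 0.603
gripper_force: 0.0
time: 10.95
tcp_pos: [0.4561, 0.2511, 0.1092]
ee_rot: [0.196, 0.981, 0.0, 0.001]
contact_force: [-0.9, -1.2, 5.8]
opening: 0.292
gripper_force: 44.1
```

```bash
python3 -m inch '[[0,0,0,0,0,-0.5,-1],[0,0,0,0,0,-1.5,-1],[0,0,0,0,0,-2,-1],[0,0,0,0,0,-2,-1],[0,0,0,0,0,-2,-1],[0,0,0,0,0,-2,-1],[0,0,0,0,0,-2,-1],[0,0,0,0,0,-2,-1],[0,0,0,0,0,-2,-1],[0,0,0,0,0,-2,-1],[0,0,0,0,0,-1.5,-1],[0,0,0,0,0,-0.5,-1]]'; python3 -m inch '[[0,0,0,-1,-1.3,0,-1],[0,0,0,-2,-2.6,0,-1],[0,0,0,-2,-2.7,0,-1],[0,0,0,-2,-2.7,0,-1],[0,0,0,-2,-2.7,0,-1],[0,0,0,-2,-2.7,0,-1],[0,0,0,-2,-2.7,0,-1],[0,0,0,-2,-2.7,0,-1],[0,0,0,-2,-2.7,0,-1],[0,0,0,-2,-2.6,0,-1],[0,0,0,-2,-2.6,0,-1],[0,0,0,-2,-2.6,0,-1]]'; python3 -m inch '[[0,0,0,-2,-2.7,0,-1],[0,0,0,-2,-2.7,0,-1],[0,0,0,-2,-2.7,0,-1],[0,0,0,-2,-2.7,0,-1],[0,0,0,-1.5,-2,0,-1],[0,0,0,-0.8,-1,0,-1],[0,0,0,0,0,0,-1],[0,0,0,0,0,0,-1]]'; python3 -c "
from h import *
print(tool([.597,-.298,.1122]))"
```

```text
time: 11.95
tcp_pos: [0.4563, 0.2515, 0.3108]
ee_rot: [0.196, 0.981, 0.001, 0.002]
contact_force: [0.2, 0.4, -2.0]
opening: 0.291
gripper_force: 44.4
time: 12.95
tcp_pos: [0.5499, -0.1212, 0.3072]
ee_rot: [0.196, 0.981, 0.0, -0.001]
contact_force: [0.5, 0.3, -2.7]
opening: 0.296
gripper_force: 44.6
time: 13.62
tcp_pos: [0.5918, -0.287, 0.3064]
ee_rot: [0.197, 0.98, 0.001, -0.001]
contact_force: [-0.2, 1.4, -2.2]
opening: 0.295
gripper_force: 44.6
[-0.96610301 -0.83506775 19.41992963]
```

```bash
python3 -m inch '[[0,0,0,-0.9,-0.8,1,-1],[0,0,0,0,0,2,-1],[0,0,0,0,0,2,-1],[0,0,0,0,0,2,-1],[0,0,0,0,0,1,-1],[0,0,0,0,0,0.4,-1],[0,0,0,0,0,0,-1],[0,0,0,0,0,0,-1]]'; python3 -c "
from h import *
held(zr=(.095,.3)); print(tool([.597,-.298,.1122]))"
```

```text
time: 14.28
tcp_pos: [0.5979, -0.2976, 0.2252]
ee_rot: [0.196, 0.981, -0.0, 0.001]
contact_force: [-0.2, 0.6, -0.9]
opening: 0.29
gripper_force: 44.7
z 0.107 n 15 lateral mid -2.2 width 43.7 near -24.3 mm
z 0.119 n 56 lateral mid -3.3 width 44.1 near -27.9 mm
z 0.131 n 54 lateral mid -3.7 width 45.8 near -27.6 mm
z 0.143 n 56 lateral mid -2.5 width 44.7 near -28.1 mm
z 0.155 n 56 lateral mid -3.2 width 45.9 near -26.8 mm
z 0.167 n 68 lateral mid -3.5 width 46.2 near -28.3 mm
lateral dir [ 0.76 -0.65] depth dir [-0.65 -0.76]
[ 0.12385097 -0.05007695 11.36117057]
```

Upright and centred over the medium carton. Lowering.

```bash
python3 -m inch '[[0,0,0,0.1,0,0.5,-1],[0,0,0,0,0,1.5,-1],[0,0,0,0,0,2,-1],[0,0,0,0,0,2,-1],[0,0,0,0,0,2,-1],[0,0,0,0,0,1.2,-1],[0,0,0,0,0,0.6,-1],[0,0,0,0,0,0.4,-1],[0,0,0,0,0,0.3,-1],[0,0,0,0,0,0.2,-1],[0,0,0,0,0,0,-1],[0,0,0,0,0,0,-1]]'
```

```text
time: 15.33
tcp_pos: [0.5969, -0.2976, 0.1182]
ee_rot: [0.196, 0.981, -0.0, 0.001]
contact_force: [-0.0, 0.7, -1.4]
opening: 0.293
gripper_force: 44.7
```

```bash
python3 -m inch '[[0,0,0,0,0,0.3,-1],[0,0,0,0,0,0.2,-1],[0,0,0,0,0,0.1,-1],[0,0,0,0,0,0,-1],[0,0,0,0,0,0,-1]]'; python3 -m inch '[[0,0,0,0,0,0.1,-1],[0,0,0,0,0,0,-1],[0,0,0,0,0,0,-1]]'
```

```text
time: 15.75
tcp_pos: [0.5969, -0.2976, 0.1123]
ee_rot: [0.196, 0.981, -0.0, 0.001]
contact_force: [-0.3, 0.9, 4.0]
opening: 0.29
gripper_force: 45.3
time: 16.0
tcp_pos: [0.5971, -0.2977, 0.1122]
ee_rot: [0.196, 0.981, -0.001, 0.001]
contact_force: [-2.1, 0.4, 8.8]
opening: 0.293
gripper_force: 46.0
```

```bash
python3 -m inch '[[0,0,0,0,0,0,0],[0,0,0,0,0,0,1],[0,0,0,0,0,0,1],[0,0,0,0,0,0,1],[0,0,0,0,0,0,1],[0,0,0,0,0,-0.5,1],[0,0,0,0,0,-2,1],[0,0,0,0,0,-2,1],[0,0,0,0,0,-2,1],[0,0,0,0,0,-2,1],[0,0,0,0,0,-2,1],[0,0,0,0,0,-2,1]]'; python3 -m inch '[[0,0,0,1,1.7,0,1],[0,0,0,2,3.5,0,1],[0,0,0,2,3.5,0,1],[0,0,0,2,3.5,0,1],[0,0,0,2,3.5,0,1],[0,0,0,2,3.5,0,1],[0,0,0,2,3.5,0,1],[0,0,0,2,3.5,0,1],[0,0,0,2,3.5,0,1],[0,0,0,2,3.5,0,1],[0,0,0,2,3.5,0,1],[0,0,0,2,3.5,0,1]]'; python3 -m inch '[[0,0,0,2,3.5,0,1],[0,0,0,2,3.5,0,1],[0,0,0,2,3.5,0,1],[0,0,0,2,3.5,0,1],[0,0,0,2,3.5,0,1],[0,0,0,1,1.7,0,1],[0,0,0,0,0,0,1],[0,0,0,0,0,0,1]]'
python3 - <<'E'
from h import *
c,P=cloud("top")
def rect(u,v,r,h):
    A=P[v-r:v+r,u-r:u+r].reshape(-1,3); T=A[abs(A[:,2]-h)<.009]
    return cv2.minAreaRect(T[:,:2].astype(np.float32))
print("med cap",rect(385,174,22,.148),"carton",rect(383,176,26,.084)[0],"small",rect(117,213,15,.11)); print(tool([.509,.4075,.077]))
cc,_=cloud("wrist"); cv2.imwrite("pics/w3.png",cc["color"][:,:,::-1])
E
```

```text
time: 17.0
tcp_pos: [0.5965, -0.2972, 0.2366]
ee_rot: [0.196, 0.981, -0.0, 0.0]
contact_force: [-0.3, 0.7, -0.7]
opening: 0.996
gripper_force: 0.0
time: 18.0
tcp_pos: [0.5383, 0.1641, 0.2359]
ee_rot: [0.196, 0.981, 0.0, 0.0]
contact_force: [0.4, -0.7, 0.5]
opening: 1.0
gripper_force: 0.0
time: 18.67
tcp_pos: [0.5105, 0.3828, 0.2352]
ee_rot: [0.195, 0.981, -0.0, -0.0]
contact_force: [0.3, -0.1, 0.2]
opening: 0.999
gripper_force: 0.0
med cap ((0.5954458713531494, -0.2981359362602234), (0.024427153170108795, 0.02398039400577545), 3.759025812149048) carton (0.596824049949646, -0.29940739274024963) small ((0.5148742198944092, 0.40423402190208435), (0.0, 0.0), 0.0)
[ 1.17832268  2.33049802 15.82327502]
```

View pics/w3.png

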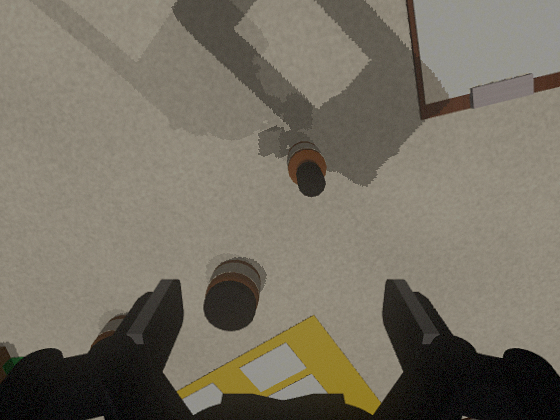

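The medium bottle is in and centred. The wrist view shows the small cap at (311,180) and a jar at (232,295), well clear of the fingers.

```bash
python3 -m inch '[[0,0,0,1.2,2.3,0,1],[0,0,0,0,0,1.5,1],[0,0,0,0,0,2,1],[0,0,0,0,0,2,1],[0,0,0,0,0,2,1],[0,0,0,0,0,0,1],[0,0,0,0,0,0,1]]'; python3 -c "
from h import *
print(tool([.509,.4075,.077]))
cc,_=cloud('wrist'); cv2.imwrite('pics/w4.png',cc['color'][:,:,::-1])"
```

```text
time: 19.35
tcp_pos: [0.509, 0.4058, 0.1597]
ee_rot: [0.197, 0.98, -0.001, -0.001]
contact_force: [0.2, -0.3, -0.4]
opening: 0.997
gripper_force: 0.0
[0.05218119 0.1812279  8.26680887]
```

View pics/w4.png

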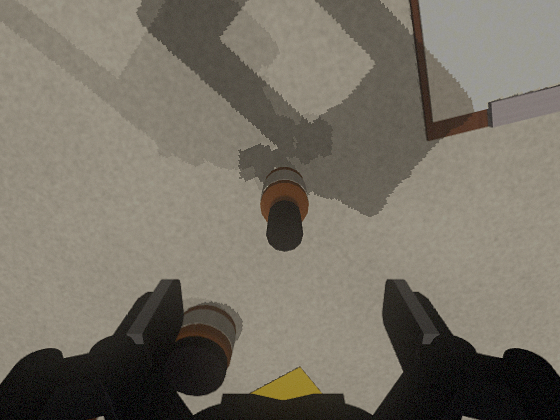

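The small cap at (284,232) is centred between the fingers. Descend and grip.

```bash
python3 -m inch '[[0,0,0,0,0.1,1.2,1],[0,0,0,0,0,2,1],[0,0,0,0,0,2,1],[0,0,0,0,0,1.8,1],[0,0,0,0,0,1.2,1],[0,0,0,0,0,0,1],[0,0,0,0,0,0,-1],[0,0,0,0,0,0,-1],[0,0,0,0,0,0,-1],[0,0,0,0,0,0,-1],[0,0,0,0,0,0,-1],[0,0,0,0,0,0,-1]]' 35;python3 -m inch '[[0,0,0,0,0,0,-1],[0,0,0,0,0,0,-1],[0,0,0,0,0,0,-1],[0,0,0,0,0,0,-1],[0,0,0,0,0,0,-1]]'
```

```text
time: 20.4
tcp_pos: [0.5097, 0.4088, 0.0792]
ee_rot: [0.196, 0.981, 0.0, 0.001]
contact_force: [0.2, -0.3, 1.8]
opening: 0.246
gripper_force: 35.3
time: 20.82
tcp_pos: [0.5098, 0.4088, 0.0792]
ee_rot: [0.196, 0.981, 0.0, 0.001]
contact_force: [-1.2, -1.0, 5.4]
opening: 0.244
gripper_force: 35.5
```

```bash
python3 -m inch '[[0,0,0,0,0,-0.5,-1],[0,0,0,0,0,-1.5,-1],[0,0,0,0,0,-2,-1],[0,0,0,0,0,-2,-1],[0,0,0,0,0,-2,-1],[0,0,0,0,0,-2,-1],[0,0,0,0,0,-2,-1],[0,0,0,0,0,-2,-1],[0,0,0,0,0,-1.5,-1],[0,0,0,0,0,-0.5,-1]]'; python3 -m inch '[[0,0,0,-1,-1.5,0,-1],[0,0,0,-2,-3,0,-1],[0,0,0,-2,-3,0,-1],[0,0,0,-2,-3,0,-1],[0,0,0,-2,-3,0,-1],[0,0,0,-2,-3,0,-1],[0,0,0,-2,-3,0,-1],[0,0,0,-2,-3,0,-1],[0,0,0,-2,-3,0,-1],[0,0,0,-2,-3,0,-1],[0,0,0,-2,-3,0,-1],[0,0,0,-2,-3,0,-1]]'; python3 -m inch '[[0,0,0,-2,-3,0,-1],[0,0,0,-2,-3,0,-1],[0,0,0,-1.2,-1.4,0,-1],[0,0,0,0,0,0,-1],[0,0,0,0,0,0,-1]]'; python3 -c "
from h import *
print(tool([.6115,-.0875,.0822]))"
```

```text
time: 21.65
tcp_pos: [0.51, 0.4091, 0.2411]
ee_rot: [0.196, 0.981, 0.001, 0.001]
contact_force: [0.5, -0.6, -1.3]
opening: 0.243
gripper_force: 35.0
time: 22.65
tcp_pos: [0.5883, 0.0, 0.2372]
ee_rot: [0.196, 0.981, 0.0, -0.001]
contact_force: [1.1, 0.2, -1.7]
opening: 0.245
gripper_force: 35.0
time: 23.07
tcp_pos: [0.6081, -0.0874, 0.237]
ee_rot: [0.197, 0.98, 0.0, -0.001]
contact_force: [-0.5, 0.6, -1.2]
opening: 0.247
gripper_force: 35.0
[-0.35811982  0.11451298 15.48102667]
```

```bash
python3 -m inch '[[0,0,0,-0.3,0.1,1,-1],[0,0,0,0,0,2,-1],[0,0,0,0,0,2,-1],[0,0,0,0,0,1,-1],[0,0,0,0,0,0.5,-1],[0,0,0,0,0,0,-1],[0,0,0,0,0,0,-1]]'; python3 -c "
from h import *
held(zr=(.075,.3)); print(tool([.6115,-.0875,.0822]))"
```

```text
time: 23.65
tcp_pos: [0.6119, -0.0863, 0.1737]
ee_rot: [0.196, 0.981, 0.0, 0.0]
contact_force: [0.2, -0.4, -0.2]
opening: 0.24
gripper_force: 35.0
z 0.087 n 12 lateral mid -4.7 width 29.5 near -16.7 mm
z 0.099 n 41 lateral mid -3.4 width 34.6 near -18.7 mm
z 0.111 n 41 lateral mid -4.2 width 35.3 near -18.4 mm
z 0.123 n 25 lateral mid -3.9 width 36.4 near -17.6 mm
lateral dir [ 0.66 -0.75] depth dir [-0.75 -0.66]
[ 0.05115932 -0.11369224  9.2109828 ]
```

Upright and centred over the small carton. Lowering.

```bash
python3 -m inch '[[0,0,0,0,-0.1,0.5,-1],[0,0,0,0,0,1.5,-1],[0,0,0,0,0,2,-1],[0,0,0,0,0,2,-1],[0,0,0,0,0,1.2,-1],[0,0,0,0,0,0.7,-1],[0,0,0,0,0,0.4,-1],[0,0,0,0,0,0.3,-1],[0,0,0,0,0,0,-1],[0,0,0,0,0,0,-1]]';  python3 -m inch '[[0,0,0,0,0,0.2,-1],[0,0,0,0,0,0.1,-1],[0,0,0,0,0,0.1,-1],[0,0,0,0,0,0,-1],[0,0,0,0,0,0,-1]]'
```

```text
time: 24.53
tcp_pos: [0.6118, -0.088, 0.0881]
ee_rot: [0.196, 0.981, -0.0, 0.001]
contact_force: [0.4, 0.6, -0.7]
opening: 0.244
gripper_force: 35.0
time: 24.95
tcp_pos: [0.6112, -0.0878, 0.0834]
ee_rot: [0.196, 0.981, -0.0, 0.0]
contact_force: [0.8, -0.5, -0.2]
opening: 0.244
gripper_force: 35.0
```

```bash
python3 -m inch '[[0,0,0,0,0,0.1,-1],[0,0,0,0,0,0,-1],[0,0,0,0,0,0,-1]]';  python3 -m inch '[[0,0,0,0,0,0.1,-1],[0,0,0,0,0,0,-1],[0,0,0,0,0,0,-1]]'
```

```text
time: 25.2
tcp_pos: [0.6112, -0.0878, 0.0823]
ee_rot: [0.196, 0.981, -0.0, 0.0]
contact_force: [0.3, -0.5, -0.8]
opening: 0.247
gripper_force: 35.2
time: 25.45
tcp_pos: [0.6115, -0.088, 0.0822]
ee_rot: [0.196, 0.981, -0.0, 0.001]
contact_force: [-2.1, -0.0, 5.3]
opening: 0.243
gripper_force: 35.7
```

Seated. Release, back away and check.

```bash
python3 -m inch '[[0,0,0,0,0,0,0],[0,0,0,0,0,0,1],[0,0,0,0,0,0,1],[0,0,0,0,0,0,1],[0,0,0,0,0,0,1],[0,0,0,0,0,-0.5,1],[0,0,0,0,0,-2,1],[0,0,0,0,0,-2,1],[0,0,0,0,0,-3,1],[0,0,0,0,0,-3,1],[0,0,0,0,0,-3,1],[0,0,0,0,0,-2,1]]'; python3 -m inch '[[0,0,0,1,1.7,0,1],[0,0,0,1.5,3.4,0,1],[0,0,0,1.5,3.4,0,1],[0,0,0,1.5,3.4,0,1],[0,0,0,1.5,3.4,0,1],[0,0,0,1.5,3.4,0,1],[0,0,0,1.5,3.4,0,1],[0,0,0,1.5,3.4,0,1],[0,0,0,1.5,3.4,0,1],[0,0,0,0,0,0,1],[0,0,0,0,0,0,1],[0,0,0,0,0,0,1]]'
python3 - <<'E'
from h import *
c,P=cloud("top")
def rect(u,v,r,h):
    A=P[v-r:v+r,u-r:u+r].reshape(-1,3); T=A[abs(A[:,2]-h)<.009]
    return np.round(np.concatenate(cv2.minAreaRect(T[:,:2].astype(np.float32))[:2]),4)
for n,a in {"S":(304,173,20,.113),"M":(385,174,22,.148),"L":(350,228,22,.183),"ja":(169,172,20,.058),"tape":(411,226,24,.045)}.items(): print(n,rect(*a))
c,_=cloud("scene"); cv2.imwrite("pics/end.png",c["color"][:,:,::-1])
E
```

```text
time: 26.45
tcp_pos: [0.612, -0.0881, 0.2401]
ee_rot: [0.196, 0.981, -0.0, 0.002]
contact_force: [0.4, -0.6, 0.2]
opening: 1.002
gripper_force: 0.0
time: 27.45
tcp_pos: [0.6022, 0.2287, 0.2363]
ee_rot: [0.196, 0.981, -0.0, 0.0]
contact_force: [-0.5, -0.1, -0.3]
opening: 1.0
gripper_force: 0.0
S [ 0.6104 -0.0875  0.0189  0.0181]
M [ 0.595  -0.298   0.0242  0.0243]
L [ 0.4535 -0.1972  0.0267  0.0259]
ja [0. 0. 0. 0.]
tape [ 0.4631 -0.3746  0.0879  0.0887]
```

View pics/end.png

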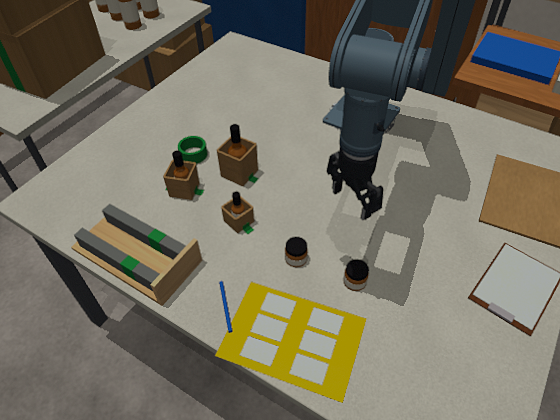

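All three bottles stand upright in their own cartons: S at (237,210), M at (180,172), L at (237,150). The jars at (296,250) and (356,273) and the tape roll at (192,149) have not moved, and the gripper is clear.

```bash
python3 -c "
from rig import bot
print(bot.finish_job())"
```

```text
the job is handed in; nothing more can be done
None
```

I stood the three bottles upright in their matching cartons, each within about 3 mm of centre, left the jars and tape roll in place, and handed the job in at about 27 s; no verdict came back.

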